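# Enter the code on the key box and draw its lock plate

### The job

Enter the code on the white key box: press the round key, then the long key, then the square key, each alone, at least 6 mm down but with no more than 20 N, letting it spring back before the next. Then take the thin steel lock plate by its top edge, slide it up at least 60 mm in its slotted holder and leave it raised. Leave the storage lid and the other things on the shelf as they are.

Things in the scene. Friction and masses are not known exactly. Their poses are not given: they have to be found in the camera images.
- codebox: white plastic key box, fixed. Origin: centre of the underside of its key part (180 mm in x, 270 mm in y); x points away from the robot, z up. Its key panel slopes 30 degrees, from 50 mm high at the front (x = -90 mm) to 154 mm at the back. At y = -148 to -278 mm a storage box, 110 mm high, is attached, its lid raised
- handle_mid (a point): middle of the box's 16 mm round steel carry handle, which runs along the box's y (124 mm each way) right above the key row, about 115 mm over the keys; its legs slope from its ends back to the panel (x = 60 mm). It leaves no room for an upright gripper over the keys: come in under it from the front, tilted like the keys
- round_seat: white plinth (8 mm high) of the round key (grey disc, 44 mm diameter); origin on the sloped panel on the key's axis. Key axis: (-0.5, 0, 0.866) in codebox axes, 30 degrees from vertical. The unpressed key's flat top is 20 to 32 mm from this origin along that axis: its height setting is not reported and must be felt. Keys stand in a row along y, 78 mm apart, in any order
- long_seat: white plinth (8 mm high) of the long key (grey bar, 60 mm along y by 20 mm); origin on the sloped panel on the key's axis. Key axis: (-0.5, 0, 0.866) in codebox axes, 30 degrees from vertical. The unpressed key's flat top is 20 to 32 mm from this origin along that axis: its height setting is not reported and must be felt. Keys stand in a row along y, 78 mm apart, in any order
- square_seat: white plinth (8 mm high) of the square key (grey, 42 by 42 mm); origin on the sloped panel on the key's axis. Key axis: (-0.5, 0, 0.866) in codebox axes, 30 degrees from vertical. The unpressed key's flat top is 20 to 32 mm from this origin along that axis: its height setting is not reported and must be felt. Keys stand in a row along y, 78 mm apart, in any order
- round_key (a joint): how far the round key is pressed down along its axis, m: 0 up, 0.010 at its stop; the spring needs about 2 N to start and 7 N at the stop
- long_key (a joint): how far the long key is pressed down along its axis, m: 0 up, 0.010 at its stop; the spring needs about 2 N to start and 7 N at the stop
- square_key (a joint): how far the square key is pressed down along its axis, m: 0 up, 0.010 at its stop; the spring needs about 2 N to start and 7 N at the stop
- round_tumbler (a joint): tumbler inside, under the round key: pushed down by the key and stays down, m; above 0.005 the key counts as entered
- long_tumbler (a joint): tumbler inside, under the long key: pushed down by the key and stays down, m; above 0.005 the key counts as entered
- square_tumbler (a joint): tumbler inside, under the square key: pushed down by the key and stays down, m; above 0.005 the key counts as entered
- lock_plate (a joint): how far the lock plate is drawn up, m: 0 fully down, 0.095 at its stop; it stays where it is left (friction about 4 N)
- plate_top (a point): middle of the top edge of the steel lock plate: 8 mm thick (box x), 64 mm wide (box y), upright; with the plate down its top stands 36 mm above the holder (holder 44 mm in x, 100 mm in y, 100 mm high). Axes as codebox
- storage_lid (a joint): opening of the storage box's raised lid, rad (about 1.6 to 1.8 at the start; 0 is shut)
- kettlebell: yellow kettlebell, 144 mm wide, 194 mm high, 8 kg; origin under its centre
- dish: white ceramic dish, 130 mm across, 35 mm high; origin under its centre
- shoehorn: chrome shoehorn lying in the attached storage box, 150 mm long; origin near its middle, underside
- stopwatch: black plastic stopwatch, 64 mm across, 18 mm high; origin under its centre

How it is judged:
On the way, in this order (a step that is already met when the one before it is completed fails the run):
1. the round key alone is pressed at least 6 mm down for 0.1 s (the others up) (value of joint round_key above 0.006 m and value of joint round_tumbler above 0.005 m and value of joint each of long_key, square_key below 0.002 m), for 0.1 s.
2. then, with the round key up again, the long key alone is pressed at least 6 mm down for 0.1 s (value of joint long_key above 0.006 m and value of joint long_tumbler above 0.005 m and value of joint each of round_key, square_key below 0.002 m), for 0.1 s.
3. then, with the long key up again, the square key alone is pressed at least 6 mm down for 0.1 s (value of joint square_key above 0.006 m and value of joint square_tumbler above 0.005 m and value of joint each of round_key, long_key below 0.002 m), for 0.1 s.
4. then, with all keys up, the lock plate is slid up at least 60 mm (value of joint lock_plate above 0.06 m and value of joint each of round_key, long_key, square_key below 0.002 m), for 0.1 s.
At the end, for the whole second after the job is handed in: the lock plate stands at least 60 mm up, released; all three keys have been entered (tumblers more than 5 mm down) and have sprung back to within 2 mm of the top (all of step 4 and value of joint each of round_tumbler, long_tumbler, square_tumbler above 0.005 m); the robot touches nothing.
It fails at once if a key is entered out of order (long before round, or square before long) ((value of joint long_tumbler above 0.005 m and value of joint round_tumbler below 0.005 m) or (value of joint square_tumbler above 0.005 m and value of joint long_tumbler below 0.005 m)).
It fails at once if the lock plate is drawn up more than 10 mm before all three keys are entered (value of joint lock_plate above 0.01 m and value of joint any of round_tumbler, long_tumbler, square_tumbler below 0.005 m).
It fails at once if a key or its plinth is pushed with more than 20 N (contact force between anything else and round_seat above 20 N or contact force between anything else and long_seat above 20 N or contact force between anything else and square_seat above 20 N).
It fails at once if the storage lid is swung (below 1.5 or above 1.88 rad) (value of joint storage_lid below 1.5 rad or value of joint storage_lid above 1.88 rad).
It fails at once if a bystander (kettlebell, dish, shoehorn, stopwatch) is moved by more than 15 mm (distance of any of kettlebell, dish, shoehorn, stopwatch from where it was at the start of the episode above 0.015 m).
It also fails if it takes over 54 s, if anything falls off the work surface, if the arm or the gripper's body presses on something with over 40 N, if the wrist force passes 120 N, or if a joint passes its speed limit or range.

### The arm

A 6-joint arm with a two-finger parallel gripper is mounted at the origin on the work surface. World frame = base frame: x ahead of the robot, y to its left, z up, the work surface at z = 0. Lengths are in m, angles in rad, forces in N, time in s.
With the tool pointing down it reaches from about 0.35 to 1 m from the base axis. Payload 7.1 kg.
Tool frame: the origin (TCP) lies at the very end of the fingers, on their centre line; the grasp point (between the pads) lies 19 mm behind it; z points along the fingers, y is the line along which they close (so a half turn about z gives the same grasp; the last joint's range is limited). The gripper opens to 85 mm and grips with 20 to 120 N. Pads are 22 mm wide; open, the fingers measure 114 mm over their backs; the gripper's body (76 mm by 85 mm) begins 54 mm behind the grasp point. The pads swing forward as they close: fully open they stand 13 mm farther back than shut.
Start: joints at [-1.14, 0.423, 1.63, -0, 1.089, -0.019], TCP at [0.272, -0.563, 0.198] pointing down, gripper open.
Joint ranges: [-3, 3], [-0.9, 2.11], [0.09, 2.58], [-1.31, 4.45], [0.11, 2.69], [-2.54, 2.54]. Speed limits (rad/s): [2.39, 2.39, 3.01, 3.14, 3.14, 3.14].

### API

Orientations are given as a unit quaternion [x, y, z, w].
In Python, from workcell import env gives the robot as it stands.
- The arm moves only by the tool jog_arm, never from a script. Its argument "rows" is a list of rows, each a list of 5 numbers: the shift along the tool's x, y, z in units of 30 mm (1.0 is 30 mm), then the turn about the tool's z in units of 5 degrees (1.0 is 5 degrees), then the closure, from -1 (fully open) to 1 (shut). In form: [[tx, ty, tz, spin, claw], ...]. A call has 1 to 12 rows; each row is the pose to reach, as a shift and turn from the pose commanded when the call began, along the tool's axes at that moment; what a row does not reach only later rows make up. A row lasts 1/12 s, in which the tool goes at most 41.7 mm and 7.16 degrees, less where a joint would pass 70% of its speed; a pose out of reach is approached as far as the arm can. A call with a gripper value outside its range is refused whole. The fingers move at their own pace and stop on an object; "grip_force" is the grip in N (left out, the last holds). Time passes only in rows, so rows that repeat a pose let the fingers close. It gives the time, the measured TCP pose, the force, the opening and the grip force at its end, in the units of the state.
- env.state(): the state, without advancing time (a new reading comes with each control period).
- env.camera(name): name is "scene" or "side" or "wrist"; returns a dict with "image" (480x640x3 uint8, red, green, blue), "depth" (480x640 float32, m along the optical axis (not along the pixel's ray), 0 where there is no reading), "fovy" (degrees; the focal length in pixels is half the picture's height over the tangent of half this angle, whatever the lens; pixels are square), "cx", "cy" (the principal point, pixels), "k1" (the pictures are not rectified: a ray, as slopes to the right and down, at radius r is drawn at 1 + k1 r^2 times it, then the intrinsics apply), "R" (3x3) and "t" (3): a world point X has camera coordinates R X + t; the wrist camera has in their place "T_tool_cam" (4x4, takes a point from camera to tool coordinates, whose origin is the TCP and whose axes are the flange's). Camera axes: x right, y down, z forward; pixel columns grow to the right and rows downward; lengths in m; the calibration is good to about 2 mm. A picture is of the moment at which its call begins: read the wrist's pose just before it.
- env.sign_off(): hands the job in; it is judged then, once.
The state is a dict: "clock": time; "q": joint angles; "joint_velocities": joint speeds; "tau": joint torques, N m; "position": TCP position; "eef_rot": TCP orientation; "force": force on the tool from outside, world axes, zero at the start; "wrist_torque": the same for the moment, N m; "gripper_width": opening from 0.0 (shut) to 1.0 (fully open); "grip_force": force on a finger pad.
Only numpy, scipy, OpenCV 4.12 (cv2) and the standard library are available. Lean on these libraries where they do the work, as an engineer would, in place of code of your own. Each camera call takes 0.05 s, during which the arm holds its last target. There are 200 camera calls.

## Working session

There is one attempt and no reset: what is moved stays moved. The work goes in short steps, Python scripts to look and compute and a tool call to move; the robot and the scene stay as the last step left them, time stands still between calls to the robot, and variables do not carry over. Pictures are saved under pics/ and viewed, at most 10 in all, crops included, and the job is handed in when it is done.

Besides the shell and the picture viewer there is one more tool, called by a JSON object that holds its "method" and its "body". jog_arm: Moves the arm, as the interface text tells. Its arguments: {"type":"object","properties":{"rows":{"type":"array","items":{"type":"array","items":{"type":"number"}}},"grip_force":{"type":"number"}},"required":["rows"]}

```bash
mkdir -p pics; ls
cat > h.py <<'E'
import numpy as np,cv2
from workcell import env
from scipy.spatial.transform import Rotation as Ro
def cam(n):
    s=env.state();c=env.camera(n)
    if n=="wrist":
        T=np.eye(4);T[:3,:3]=Ro.from_quat(s["eef_rot"]).as_matrix();T[:3,3]=s["position"]
        M=T@np.array(c["T_tool_cam"]);c["Rw"]=M[:3,:3];c["o"]=M[:3,3]
    else:
        R=np.array(c["R"]);c["Rw"]=R.T;c["o"]=-R.T@np.array(c["t"])
    f=240/np.tan(np.radians(c["fovy"])/2)
    c["K"]=np.array([[f,0,c["cx"]],[0,f,c["cy"]],[0,0,1]]);return c
def rays(c,uv):
    uv=np.asarray(uv,float).reshape(-1,1,2)
    p=cv2.undistortPointsIter(uv,c["K"],np.array([c["k1"],0,0,0.]),None,None,(3,50,1e-9)).reshape(-1,2)
    return np.c_[p,np.ones(len(p))]
def pts(c,uv):
    uv=np.asarray(uv).reshape(-1,2);i=uv.round().astype(int)
    d=c["depth"][i[:,1],i[:,0]]
    return (rays(c,uv)*d[:,None])@c["Rw"].T+c["o"]
def plane(c,uv,p0,n):
    r=rays(c,uv)@c["Rw"].T;n=np.asarray(n,float)
    return c["o"]+r*(((np.asarray(p0)-c["o"])@n)/(r@n))[:,None]
def save(c,n):cv2.imwrite(f"pics/{n}.png",c["image"][:,:,::-1])
E
python3 - <<'E'
from h import *
import pickle
for n in ("scene","side"):
    c=cam(n);save(c,n+"0");pickle.dump(c,open(n+".pkl","wb"));print(n,c["o"],c["Rw"][:,2],c["fovy"],c["k1"])
s=env.state();print(s)
E
```

```text
pics
scene [1.32128252 0.11947029 1.16106442] [-0.61108571 -0.09239535 -0.78615352] 50.81686203751223 -0.028435061903182044
side [0.37054714 1.30911854 1.67422774] [ 0.0863006  -0.64853825 -0.75627399] 43.03650093912145 -0.048800274580564594
{'clock': 0.1, 'q': array([-1.14001220e+00,  4.23751916e-01,  1.63061826e+00,  3.62640429e-05,
        1.08860399e+00, -1.90071240e-02]), 'joint_velocities': array([ 7.96570138e-04, -2.29769203e-03, -1.35311182e-03,  2.90392468e-05,
        2.15928109e-04,  2.05170863e-03]), 'tau': array([-1.43936650e-03, -5.58423471e+01, -2.82444173e+01, -2.03943641e-04,
        2.92853656e-03, -2.61378409e-05]), 'position': array([ 0.2715376 , -0.56232783,  0.19682943]), 'eef_rot': array([ 9.74819033e-01,  2.22996358e-01, -1.25495783e-04, -6.79446956e-04]), 'force': array([ 0.20542212,  0.14280183, -0.06065241]), 'wrist_torque': array([ 0.01862626,  0.0271443 , -0.02911235]), 'grip_force': 0.0, 'gripper_width': 1.0012906985884444}
```

View pics/scene0.png

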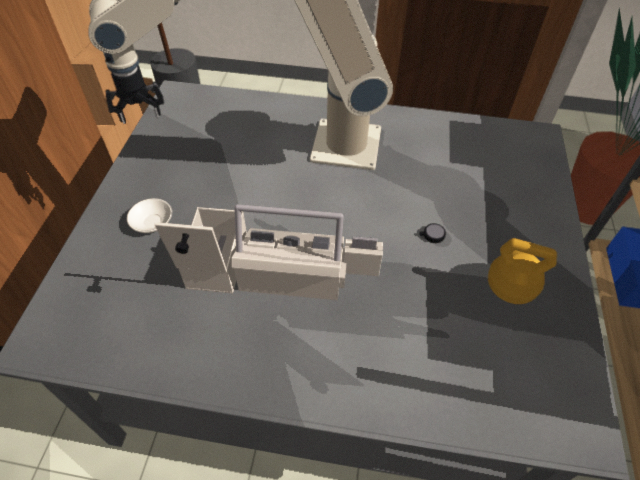

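View pics/side0.png

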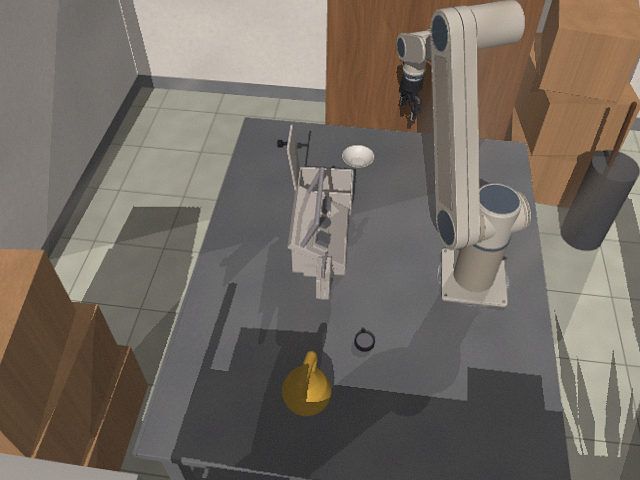

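The scene shows the box's back at about (290,270), keys at about (262,238), (291,242) and (320,243), the handle from (238,210) to (340,215), and the plate holder at (364,255). The open lid is at (200,260), the dish at (150,217), the stopwatch at (433,232) and the kettlebell at (518,275). The side view puts the box at about (322,230).

Run:
```python
from h import *
import pickle
a=pickle.load(open("scene.pkl","rb"));b=pickle.load(open("side.pkl","rb"))
A=cv2.resize(a["image"][190:310,150:400],None,fx=3.2,fy=3.2,interpolation=cv2.INTER_CUBIC)
cv2.imwrite("pics/crop1.png",A[:,:,::-1])
def sh(c,l):
    for n,u in l: print(n,pts(c,[u]).round(3))
sh(a,[("keyA",(262,238)),("keyB",(291,242)),("keyC",(320,243)),("hmidL",(238,210)),("hR",(340,215)),("hM",(290,211)),("hold",(364,244)),("lid",(185,260)),("roof",(290,258))])
c=cam("wrist");print(c["T_tool_cam"])
# handle & other points: all depth points above table in box region
v,u=np.mgrid[190:310:1,150:400:1];P=pts(a,np.c_[u.ravel(),v.ravel()])
for z0,z1 in((.14,.16),(.22,.28)):
    m=(P[:,2]>z0)&(P[:,2]<z1);print(z0,m.sum(),P[m].min(0).round(3),P[m].max(0).round(3))
```

```text
keyA [[ 0.542 -0.155  0.123]]
keyB [[ 0.548 -0.076  0.131]]
keyC [[ 0.538 -0.002  0.13 ]]
hmidL [[ 0.562 -0.199  0.248]]
hR [[0.541 0.045 0.254]]
hM [[ 0.548 -0.074  0.253]]
hold [[0.511 0.11  0.117]]
lid [[ 0.665 -0.316  0.155]]
roof [[ 0.607 -0.066  0.143]]
[[ 2.38548632e-04 -9.46734373e-01 -3.22015481e-01  8.23704178e-02]
 [ 9.99999440e-01  5.57976361e-04 -8.99667621e-04 -1.87802056e-03]
 [ 1.03142329e-03 -3.22015086e-01  9.46733975e-01 -1.77701022e-01]
 [ 0.00000000e+00  0.00000000e+00  0.00000000e+00  1.00000000e+00]]
0.14 1455 [ 0.574 -0.352  0.14 ] [0.668 0.061 0.16 ]
0.22 1546 [ 0.532 -0.351  0.22 ] [0.722 0.053 0.28 ]
```

View pics/crop1.png

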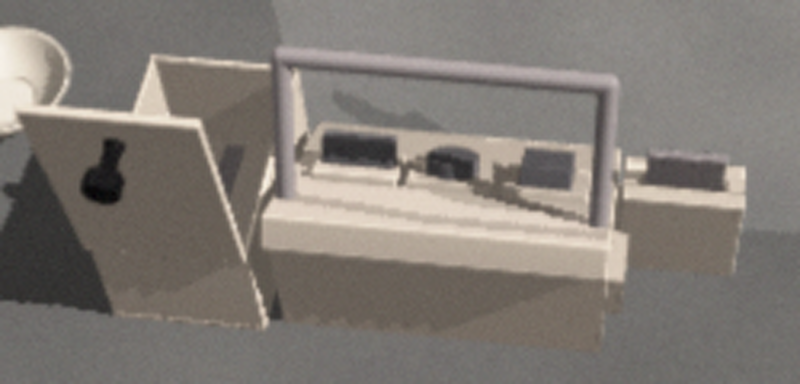

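The enlarged crop shows the long key on the right (y≈-0.155), the round key in the middle (y≈-0.076) and the square key on the left (y≈-0.002). The handle bar runs straight above the row at x≈0.55, z≈0.253. The jog can't tilt the tool, so I'll press with one finger of the opened gripper and keep the body in front of the handle. First I'll bring the wrist camera over.

{"method": "jog_arm", "body": {"rows": [[1,-1,-3,-1,-1],[3,-3,-6,-3,-1],[12.4,-12,-7.4,-13.8,-1],[12.4,-12,-7.4,-13.8,-1],[12.4,-12,-7.4,-13.8,-1],[12.4,-12,-7.4,-13.8,-1],[12.4,-12,-7.4,-13.8,-1],[12.4,-12,-7.4,-13.8,-1],[12.4,-12,-7.4,-13.8,-1],[12.4,-12,-7.4,-13.8,-1],[12.4,-12,-7.4,-13.8,-1],[12.4,-12,-7.4,-13.8,-1]]}}

```text
clock: 1.15
position: [0.4233, -0.1477, 0.3954]
eef_rot: [0.677, 0.736, 0.0, 0.0]
force: [0.6, 0.5, -1.1]
gripper_width: 1.001
grip_force: 0.0
```

{"method": "jog_arm", "body": {"rows": [[1.5,0,0,0,-1],[1.5,0,-0.5,0,-1],[1.5,0,-0.5,0,-1],[1.5,0,-0.5,0,-1]]}}

```text
clock: 1.48
position: [0.42, -0.1047, 0.4101]
eef_rot: [0.677, 0.736, 0.0, 0.001]
force: [0.1, -0.4, 0.2]
gripper_width: 0.998
grip_force: 0.0
```

Run:
```python
from h import *
import pickle
c=cam("wrist");s=env.state();print(s["position"],s["eef_rot"],s["q"],s["force"])
pickle.dump(c,open("w1.pkl","wb"));save(c,"w1")
```

```text
[ 0.41963159 -0.1052299   0.40947828] [ 6.77071566e-01  7.35917142e-01 -1.06018557e-04  2.07038091e-04] [-2.72919022e-01 -7.33039143e-02  1.75293125e+00 -3.79062822e-04
  1.46169250e+00 -3.56122046e-01] [ 0.30599789 -0.07585576 -0.37133186]
```

View pics/w1.png

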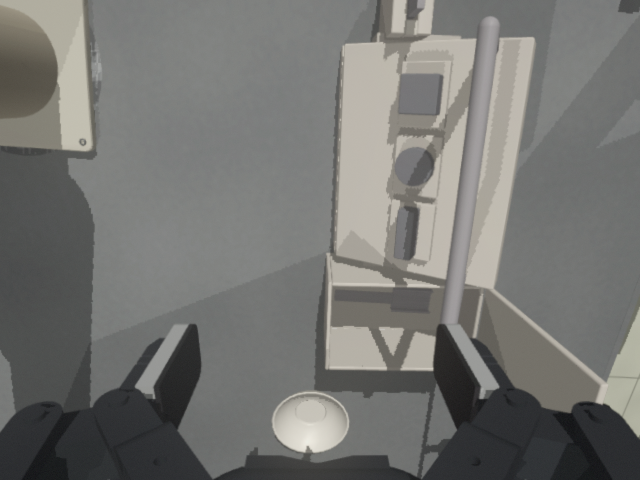

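The wrist view shows the square key at (420,94), the round key at (413,167), the long key at (406,232), the handle from (488,25) to (452,320), and the holder at (408,12). The fingers sit at the left and right bottom edges, and nothing covers the keys.

Run:
```python
from h import *
import pickle
c=pickle.load(open("w1.pkl","rb"));I=c["image"].astype(int)
for n,(u,v) in dict(square=(420,94),round=(413,167),long=(406,232)).items():
    med=np.median(I[v-4:v+5,u-4:u+5].reshape(-1,3),0)
    m=(np.abs(I-med).max(2)<22).astype(np.uint8)
    _,l,st,ce=cv2.connectedComponentsWithStats(m,connectivity=4);k=l[v,u]
    V,U=np.nonzero(l==k);P=pts(c,np.c_[U,V]);P=P[P[:,2]>.05]
    ctr=np.median(P,0);nn=np.linalg.svd(P-P.mean(0))[2][2];nn*=np.sign(nn[2])
    box=pts(c,[ce[k]])[0]
    print(n,med,st[k],ce[k].round(1),P.mean(0).round(4),"n",nn.round(3),P.min(0).round(3),P.max(0).round(3),"ext",np.ptp(P,0).round(3))
for n,q in dict(hand=[(486,50),(470,170),(454,300)],front=[(341,60),(337,150),(333,240)],panel=[(370,80),(365,160),(362,220)],top=[(524,60),(515,120)],plate=[(416,5),(414,2)],holder=[(400,20),(425,20)]).items():
    print(n,pts(c,q).round(4).tolist())
# plate/holder from scene camera
a=pickle.load(open("scene.pkl","rb"))
v,u=np.mgrid[232:280,340:392];P=pts(a,np.c_[u.ravel(),v.ravel()]);
m=(P[:,1]>.075)&(P[:,2]>.112);Q=P[m];print("plate",m.sum(),Q.min(0).round(3),Q.max(0).round(3),Q.mean(0).round(3))
m=m&(P[:,2]>.126);Q=P[m];print("platetop",m.sum(),Q.mean(0).round(4),np.ptp(Q,0).round(3),np.polyfit(Q[:,1],Q[:,0],1).round(4))
```

```text
square [118. 118. 120.] [ 396   74   48   52 1853] [418.5  96.2] [ 0.5185 -0.0033  0.1261] n [0.972 0.153 0.181] [ 0.412 -0.033  0.086] [0.544 0.022 0.588] ext [0.133 0.054 0.502]
round [118. 118. 119.] [ 393  114   56  148 2540] [412.3 178.6] [ 0.5277 -0.093   0.1168] n [ 0.97  -0.074  0.233] [ 0.412 -0.199  0.087] [ 0.558 -0.018  0.588] ext [0.146 0.181 0.501]
long [96. 95. 95.] [394 189  39  72 909] [410.7 221.1] [ 0.5322 -0.1406  0.1226] n [0.97  0.105 0.221] [ 0.412 -0.195  0.09 ] [ 0.556 -0.021  0.588] ext [0.145 0.174 0.497]
hand [[0.5341, 0.0296, 0.2555], [0.5393, -0.06, 0.2551], [0.5479, -0.1751, 0.2564]]
front [[0.4378, 0.0351, 0.0252], [0.4444, -0.0777, 0.0158], [0.4522, -0.2098, 0.0052]]
panel [[0.4719, 0.0119, 0.0697], [0.4772, -0.0816, 0.0687], [0.4827, -0.1586, 0.0689]]
top [[0.6119, 0.0402, 0.1523], [0.6157, -0.0172, 0.1519]]
plate [[0.5012, 0.0818, 0.1345], [0.501, 0.0868, 0.1234]]
holder [[0.4927, 0.073, 0.102], [0.5195, 0.0757, 0.1013]]
plate 200 [0.5   0.077 0.112] [1.321 0.141 1.161] [0.529 0.109 0.153]
platetop 110 [0.5446 0.1097 0.1802] [0.822 0.062 1.035] [1.094  0.4246]
```

Run:
```python
from h import *
import pickle
c=pickle.load(open("w1.pkl","rb"));I=c["image"].astype(int)
yaw=np.radians(4.0);B=np.array([[np.cos(yaw),-np.sin(yaw),0],[np.sin(yaw),np.cos(yaw),0],[0,0,1]])
ax=B@[-.5,0,.866]
# panel point -> box x origin
p=pts(c,[(365,160),(370,80),(362,220)])
xb=(p[:,2]-.05)/np.tan(np.pi/6)-.09
o=p@B[:,0]-xb;print("box origin along bx",o.round(4)); o=o.mean()
V,U=np.mgrid[60:275,395:447];P=pts(c,np.c_[U.ravel(),V.ravel()])
b=P@B;b[:,0]-=o
h=(b[:,2]-.102)*.866-b[:,0]*.5   # height above panel along axis
col=I[V.ravel(),U.ravel()].mean(1)
for n,y0 in dict(square=-.002,round=-.078,long=-.155).items():
    near=np.abs(P[:,1]-y0)<.045
    m=near&(h>.016)&(h<.04)
    hh=np.median(h[m]);m&=np.abs(h-hh)<.0025
    s=b[m,0]*.866+(b[m,2]-.102)*.5
    print(n,m.sum(),"h",h[m].mean().round(4),"along slope",s.min().round(4),s.max().round(4),"y",b[m,1].min().round(4),b[m,1].max().round(4),"world mid",((P[m].min(0)+P[m].max(0))/2).round(4))
q=pts(c,[(470,170),(486,50),(454,300)])@B;print("handle bx",(q[:,0]-o).round(4),q[:,2])
a=pickle.load(open("scene.pkl","rb"))
v,u=np.mgrid[232:252,346:390];Q=pts(a,np.c_[u.ravel(),v.ravel()])
m=(Q[:,2]>.126)&(Q[:,2]<.15)&(Q[:,1]>.07);Q=Q[m];print("plate",Q.mean(0).round(4),Q.min(0).round(4),Q.max(0).round(4),((Q@B)[:,0]-o).mean().round(4),np.median(Q[:,0]))
```

```text
box origin along bx [0.5279 0.5274 0.5277]
square 1589 h 0.0268 along slope -0.0198 0.0235 y -0.0575 -0.0157 world mid [ 0.5177 -0.0006  0.1256]
round 1117 h 0.022 along slope -0.0196 0.0238 y -0.1357 -0.0936 world mid [ 0.5251 -0.0782  0.1218]
long 827 h 0.0323 along slope -0.0096 0.0111 y -0.2221 -0.162 world mid [ 0.5252 -0.1557  0.1301]
handle bx [0.0061 0.0072 0.0067] [0.2551276  0.25547609 0.25641728]
plate [0.5076 0.1092 0.1335] [0.4997 0.0773 0.1264] [0.5135 0.1396 0.1397] -0.0137 0.5079736728314768
```

Run:
```python
from h import *
import pickle
c=pickle.load(open("w1.pkl","rb"));T=np.array(c["T_tool_cam"])
V,U=np.mgrid[300:480,0:640];uv=np.c_[U.ravel(),V.ravel()]
d=c["depth"][uv[:,1],uv[:,0]];P=(rays(c,uv)*d[:,None])@T[:3,:3].T+T[:3,3]
m=(d>0)&(P[:,2]<.02)&(P[:,2]>-.2)
P=P[m]
for z in np.arange(-.15,.02,.006):
    q=P[np.abs(P[:,2]-z)<.003]
    if len(q): 
        r=q[q[:,1]>0];l=q[q[:,1]<0]
        print(round(z,3),len(q),"x",q[:,0].min().round(3),q[:,0].max().round(3),"y+",(r[:,1].min().round(4),r[:,1].max().round(4)) if len(r) else "","y-",(l[:,1].min().round(4),l[:,1].max().round(4)) if len(l) else "")
```

```text
-0.12 2707 x 0.013 0.02 y+ (np.float64(0.0183), np.float64(0.0645)) y- (np.float64(-0.0655), np.float64(-0.0205))
-0.114 8119 x 0.008 0.02 y+ (np.float64(0.0), np.float64(0.0693)) y- (np.float64(-0.0703), np.float64(-0.0))
-0.108 5758 x -0.0 0.02 y+ (np.float64(0.0), np.float64(0.0726)) y- (np.float64(-0.0742), np.float64(-0.0002))
-0.102 10140 x -0.007 0.018 y+ (np.float64(0.0318), np.float64(0.074)) y- (np.float64(-0.0761), np.float64(-0.0336))
-0.096 4318 x -0.008 0.017 y+ (np.float64(0.0363), np.float64(0.0734)) y- (np.float64(-0.0754), np.float64(-0.0386))
-0.09 1225 x 0.004 0.016 y+ (np.float64(0.0414), np.float64(0.0653)) y- (np.float64(-0.0706), np.float64(-0.0432))
-0.084 1920 x -0.003 0.014 y+ (np.float64(0.0409), np.float64(0.0547)) y- (np.float64(-0.0566), np.float64(-0.0431))
-0.078 1899 x -0.01 0.014 y+ (np.float64(0.0409), np.float64(0.0556)) y- (np.float64(-0.058), np.float64(-0.043))
-0.072 1742 x -0.01 0.014 y+ (np.float64(0.0408), np.float64(0.0554)) y- (np.float64(-0.0577), np.float64(-0.043))
-0.066 1508 x -0.01 0.014 y+ (np.float64(0.0411), np.float64(0.0555)) y- (np.float64(-0.0575), np.float64(-0.0432))
-0.06 1321 x -0.01 0.014 y+ (np.float64(0.041), np.float64(0.0553)) y- (np.float64(-0.0578), np.float64(-0.0433))
-0.054 989 x -0.01 0.013 y+ (np.float64(0.0409), np.float64(0.0538)) y- (np.float64(-0.0562), np.float64(-0.0434))
-0.048 223 x -0.008 0.012 y+ (np.float64(0.041), np.float64(0.0467)) y- (np.float64(-0.0502), np.float64(-0.0434))
```

Run:
```python
from h import *
import pickle
for n in("scene","side"):
    a=pickle.load(open(n+".pkl","rb"))
    V,U=np.mgrid[0:480,0:640];P=pts(a,np.c_[U.ravel(),V.ravel()])
    d=P[:,:2]-[.2715,-.5623]
    m=(np.hypot(*d.T)<.07)&(P[:,2]>.03)&(P[:,2]<.4);Q=P[m];print(n,m.sum())
    t=np.c_[(Q[:,:2]-[.2715,-.5623])@np.array([[.9005,.4348],[.4348,-.9005]]).T, .1968-Q[:,2]]
    for z in np.arange(-.12,.02,.01):
        q=t[np.abs(t[:,2]-z)<.005]
        if len(q):print(round(z,3),len(q),q.min(0).round(3),q.max(0).round(3))
```

```text
scene 1398
-0.12 115 [-0.012 -0.068 -0.125] [ 0.023  0.068 -0.115]
-0.11 133 [-0.015 -0.069 -0.115] [ 0.024  0.069 -0.105]
-0.1 108 [-0.013 -0.067 -0.105] [ 0.02   0.068 -0.095]
-0.09 41 [ 0.003 -0.068 -0.095] [ 0.018  0.067 -0.085]
-0.08 33 [-0.009 -0.055 -0.085] [ 0.016  0.057 -0.075]
-0.07 38 [-0.006 -0.056 -0.075] [ 0.017  0.058 -0.065]
-0.06 32 [-0.011 -0.057 -0.065] [ 0.016  0.056 -0.056]
-0.05 16 [-0.005 -0.054 -0.055] [ 0.013  0.051 -0.047]
side 560
-0.12 36 [-0.009 -0.07  -0.125] [ 0.024  0.067 -0.116]
-0.11 32 [-0.009 -0.067 -0.114] [ 0.022  0.066 -0.105]
-0.1 39 [-0.01  -0.07  -0.105] [ 0.021  0.07  -0.096]
-0.09 18 [ 0.002 -0.056 -0.095] [ 0.02   0.057 -0.085]
-0.08 23 [-0.005 -0.062 -0.085] [ 0.021  0.055 -0.076]
-0.07 25 [-0.009 -0.058 -0.075] [ 0.019  0.058 -0.065]
-0.06 22 [-0.011 -0.055 -0.064] [ 0.019  0.054 -0.056]
-0.05 14 [-0.003 -0.049 -0.054] [ 0.015  0.055 -0.045]
-0.04 1 [-0.011 -0.035 -0.038] [-0.011 -0.035 -0.038]
```

Run:
```python
from h import *
import pickle
for n in("scene","side"):
    a=pickle.load(open(n+".pkl","rb"))
    V,U=np.mgrid[0:480,0:640];P=pts(a,np.c_[U.ravel(),V.ravel()])
    m=(np.hypot(*(P[:,:2]-[.2715,-.5623]).T)<.13)&(P[:,2]>.1)&(P[:,2]<.6);Q=P[m]
    t=np.c_[(Q[:,:2]-[.2715,-.5623])@np.array([[.9005,.4348],[.4348,-.9005]]).T, .1968-Q[:,2]]
    for z in np.arange(-.3,-.1,.015):
        q=t[np.abs(t[:,2]-z)<.0075]
        if len(q):print(n,round(z,3),len(q),np.percentile(q,2,axis=0).round(3)[:2],np.percentile(q,98,axis=0).round(3)[:2])
```

```text
scene -0.3 139 [ 0.057 -0.033] [0.066 0.032]
scene -0.285 28 [ 0.016 -0.032] [0.063 0.021]
scene -0.27 169 [ 0.009 -0.034] [0.043 0.033]
scene -0.255 162 [ 0.004 -0.035] [0.042 0.03 ]
scene -0.24 172 [ 0.004 -0.036] [0.042 0.037]
scene -0.225 130 [ 0.006 -0.037] [0.043 0.036]
scene -0.21 184 [-0.001 -0.035] [0.039 0.032]
scene -0.195 154 [ 0.009 -0.036] [0.041 0.034]
scene -0.18 150 [ 0.009 -0.035] [0.042 0.036]
scene -0.165 99 [ 0.005 -0.037] [0.04  0.035]
scene -0.15 209 [-0.009 -0.067] [0.018 0.065]
scene -0.135 249 [-0.    -0.069] [0.024 0.068]
scene -0.12 201 [-0.008 -0.071] [0.021 0.071]
scene -0.105 196 [-0.011 -0.073] [0.02  0.073]
side -0.3 17 [ 0.06  -0.018] [0.066 0.024]
side -0.285 37 [-0.017 -0.04 ] [0.059 0.016]
side -0.27 80 [-0.021 -0.037] [0.044 0.016]
side -0.255 88 [-0.026 -0.042] [0.042 0.021]
side -0.24 93 [-0.023 -0.041] [0.044 0.014]
side -0.225 58 [-0.024 -0.039] [0.043 0.009]
side -0.21 87 [-0.026 -0.038] [0.042 0.017]
side -0.195 80 [-0.022 -0.04 ] [0.043 0.015]
side -0.18 71 [-0.023 -0.038] [0.043 0.007]
side -0.165 47 [-0.019 -0.067] [0.039 0.008]
side -0.15 66 [-0.005 -0.073] [0.024 0.045]
side -0.135 83 [-0.007 -0.073] [0.026 0.07 ]
side -0.12 61 [-0.007 -0.075] [0.024 0.068]
side -0.105 66 [-0.009 -0.075] [0.021 0.073]
```

The depth shows two things: the open fingertips end 46 mm short of the reported TCP, and the knuckles stick out to ±72 mm. I'll measure the profile again at a partial closure.

{"method": "jog_arm", "body": {"rows": [[0,0,0,0,-0.3],[0,0,0,0,-0.3],[0,0,0,0,-0.3],[0,0,0,0,-0.3],[0,0,0,0,-0.3],[0,0,0,0,-0.3]]}}

```text
clock: 2.03
position: [0.4196, -0.1051, 0.4096]
eef_rot: [0.677, 0.736, -0.0, -0.0]
force: [-0.2, 0.1, -0.5]
gripper_width: 0.648
grip_force: 0.0
```

```bash
cat > prof.py <<'E'
from h import *
def prof():
    s=env.state();R=Ro.from_quat(s["eef_rot"]).as_matrix();print(s["gripper_width"],s["position"].round(4))
    A=[]
    for n in("scene","side","wrist"):
        a=cam(n)
        if n=="scene":S=a
        V,U=np.mgrid[0:480,0:640];uv=np.c_[U.ravel(),V.ravel()];P=pts(a,uv)
        t=(P-s["position"])@R
        ok=(a["depth"].ravel()>0)&(np.hypot(t[:,0],t[:,1])<.11)&(np.abs(t[:,0])<.03)&(t[:,2]<-.01)&(t[:,2]>-.24);A.append(t[ok])
    t=np.vstack(A)
    for z in np.arange(-.22,-.01,.008):
        q=t[np.abs(t[:,2]-z)<.004]
        if len(q)>5:
            y=q[:,1];print(round(z,3),len(q),"y",np.percentile(y,1).round(3),np.percentile(y,99).round(3),"inner",y[y<0].max().round(3) if (y<0).any() else "",y[y>0].min().round(3) if (y>0).any() else "")
    return S
E
python3 - <<'E'
from prof import *
S=prof();s=env.state()
cv2.imwrite("pics/s2.png",cv2.resize(S["image"][100:260,200:400],None,fx=3.7,fy=3.7,interpolation=cv2.INTER_CUBIC)[:,:,::-1])
E
```

```text
0.6480279663175021 [ 0.4196 -0.1051  0.4096]
-0.22 45 y -0.026 0.042 inner -0.022 0.023
-0.212 146 y -0.023 0.037 inner -0.005 0.0
-0.204 212 y -0.031 0.04 inner -0.0 0.006
-0.196 153 y -0.029 0.042 inner -0.017 0.016
-0.188 128 y -0.031 0.042 inner -0.012 0.021
-0.18 139 y -0.03 0.041 inner -0.013 0.013
-0.172 123 y -0.031 0.041 inner -0.013 0.015
-0.164 101 y -0.029 0.041 inner -0.011 0.015
-0.156 50 y -0.032 0.042 inner -0.026 0.006
-0.148 103 y -0.056 0.051 inner -0.007 0.011
-0.14 293 y -0.062 0.072 inner -0.002 0.001
-0.132 200 y -0.063 0.071 inner -0.001 0.001
-0.124 408 y -0.057 0.069 inner -0.002 0.001
-0.116 8880 y -0.064 0.062 inner -0.0 0.0
-0.108 9168 y -0.063 0.061 inner -0.0 0.0
-0.1 5934 y -0.062 0.06 inner -0.018 0.02
-0.092 10777 y -0.06 0.058 inner -0.022 0.023
-0.084 2896 y -0.058 0.056 inner -0.025 0.027
-0.076 2065 y -0.038 0.037 inner -0.023 0.026
-0.068 1829 y -0.042 0.04 inner -0.024 0.026
-0.06 1574 y -0.042 0.041 inner -0.024 0.026
-0.052 1378 y -0.042 0.041 inner -0.022 0.026
-0.044 770 y -0.04 0.039 inner -0.024 0.026
-0.036 42 y -0.029 0.035 inner -0.025 0.027
```

View pics/s2.png

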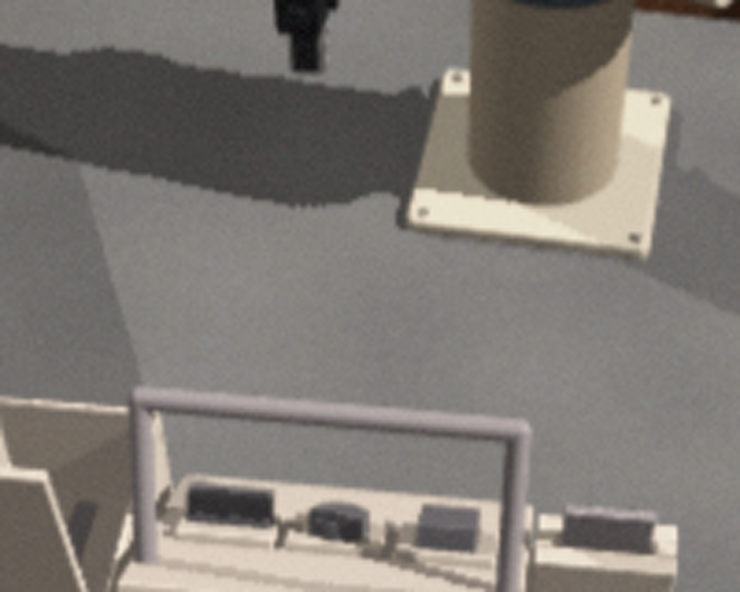

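The crop shows all three keys and the plate free, with nothing above the holder. Geometry says that fully open, with the back finger landing about 10 mm (round, square) or 5 mm (long) in front of key centre, the knuckles clear the handle. Next I'll descend in front of the box.

{"method": "jog_arm", "body": {"rows": [[0.54,0,1,0,-1],[0.54,0,2.3,0,-1],[0.54,0,3.6,0,-1],[0.54,0,4.9,0,-1],[0.54,0,6.2,0,-1],[0.54,0,7.5,0,-1],[0.54,0,8.8,0,-1],[0.54,0,9.8,0,-1],[0.54,0,10.5,0,-1],[0.54,0,10.5,0,-1],[0.54,0,10.5,0,-1],[0.54,0,10.5,0,-1]]}}

```text
clock: 3.18
position: [0.4194, -0.0888, 0.0959]
eef_rot: [0.677, 0.736, 0.0, 0.001]
force: [-0.6, -1.3, 0.1]
gripper_width: 1.001
grip_force: 0.0
```

```bash
cat > go.py <<'E'
from h import *
def go(x,y,z):
    s=env.state();R=Ro.from_quat(s["eef_rot"]).as_matrix()
    print("pos",s["position"].round(4),"F",s["force"].round(2),"w",round(s["gripper_width"],3),"units",(R.T@(np.array([x,y,z])-s["position"])/.03).round(2))
E
python3 -c "
from go import *
go(.4585,-.0856,.086)"
```

```text
pos [ 0.4194 -0.0888  0.0959] F [-0.61 -1.33  0.15] w 1.001 units [-0.    1.31  0.33]
```

{"method": "jog_arm", "body": {"rows": [[0,0.4,0.1,0,-1],[0,0.9,0.2,0,-1],[0,1.3,0.33,0,-1],[0,1.3,0.33,0,-1],[0,1.3,0.33,0,-1]]}}

```text
clock: 3.6
position: [0.4582, -0.0853, 0.0853]
eef_rot: [0.677, 0.736, 0.0, 0.0]
force: [-1.1, 0.1, -0.1]
gripper_width: 0.998
grip_force: 0.0
```

```bash
python3 -c "
from go import *
c=cam('wrist');save(c,'w2');go(.4685,-.0848,.069)"
```

```text
pos [ 0.4572 -0.0853  0.0851] F [ 0.63 -0.01  0.32] w 0.997 units [-0.02  0.38  0.54]
```

View pics/w2.png

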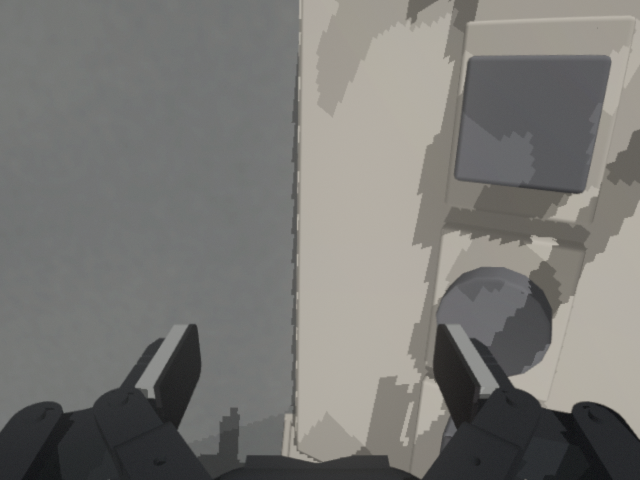

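The finger tip at about (450,340) sits just in front of the round key, whose disc centre is at (495,320). The square key is at (532,122). I'll recheck key centre and fingertip positions from this closer view.

```bash
python3 -c "
from go import *
c=cam('wrist')
print(pts(c,[(500,325),(495,300),(520,320),(532,122),(500,330)]).round(4))
P=pts(c,[(u,v) for u in range(440,556,2) for v in range(262,380,2)])
h=(P[:,2]-.1218)*.866-(P[:,0]-.5251)*.5
m=np.abs(h)<.004;Q=P[m];print(m.sum(),h[m].mean(),Q.min(0).round(4),Q.max(0).round(4))
P=pts(c,[(u,v) for u in range(440,625,2) for v in range(40,200,2)])
h=(P[:,2]-.1256)*.866-(P[:,0]-.5177)*.5
m=np.abs(h)<.004;Q=P[m];print(m.sum(),h[m].mean(),Q.min(0).round(4),Q.max(0).round(4))
"
```

```text
[[ 5.260e-01 -7.520e-02  1.238e-01]
 [ 5.232e-01 -6.620e-02  1.207e-01]
 [ 5.319e-01 -7.130e-02  1.261e-01]
 [ 5.187e-01 -2.000e-04  1.258e-01]
 [ 5.265e-01 -7.740e-02  1.237e-01]]
1912 0.00015594921405323033 [ 0.5062 -0.0966  0.1084] [ 0.5433 -0.056   0.1329]
4609 0.0005221567909919428 [ 0.4986 -0.0227  0.1129] [0.5379 0.0208 0.1372]
```

{"method": "jog_arm", "body": {"rows": [[0,0.1,0.16,0,-1],[0,0.2,0.32,0,-1],[0,0.27,0.45,0,-1],[0,0.27,0.45,0,-1],[0,0.27,0.45,0,-1]]}}

```text
clock: 4.12
position: [0.4649, -0.0847, 0.0709]
eef_rot: [0.677, 0.736, -0.0, -0.0]
force: [0.0, -0.0, 0.6]
gripper_width: 0.998
grip_force: 0.0
```

{"method": "jog_arm", "body": {"rows": [[0,0.02,0.04,0,-1],[0,0.04,0.07,0,-1],[0,0.04,0.07,0,-1]]}}

```text
clock: 4.37
position: [0.4665, -0.0846, 0.0692]
eef_rot: [0.677, 0.736, 0.0, 0.0]
force: [-0.1, 0.9, -1.0]
gripper_width: 1.0
grip_force: 0.0
```

```bash
python3 -c "
from go import *
go(.4685,-.0848,.069)"
```

```text
pos [ 0.4665 -0.0846  0.0692] F [-0.12  0.89 -1.04] w 1.0 units [-0.01  0.07  0.01]
```

{"method": "jog_arm", "body": {"rows": [[0,0.03,0.06,0,-1],[0,0.03,0.06,0,-1],[0,0.03,0.06,0,-1]]}}

```text
clock: 4.62
position: [0.4674, -0.0846, 0.0676]
eef_rot: [0.677, 0.736, 0.0, 0.0]
force: [0.2, -0.3, 3.0]
gripper_width: 0.996
grip_force: 0.9
```

{"method": "jog_arm", "body": {"rows": [[0,0.03,0.06,0,-1],[0,0.03,0.06,0,-1],[0,0.03,0.06,0,-1]]}}

```text
clock: 4.87
position: [0.4684, -0.0845, 0.0658]
eef_rot: [0.677, 0.736, 0.0, 0.0]
force: [-1.3, 0.1, 3.3]
gripper_width: 0.999
grip_force: 1.4
```

{"method": "jog_arm", "body": {"rows": [[0,0.03,0.06,0,-1],[0,0.03,0.06,0,-1],[0,0.03,0.06,0,-1]]}}

```text
clock: 5.12
position: [0.4694, -0.0844, 0.064]
eef_rot: [0.677, 0.736, 0.0, 0.0]
force: [-1.3, -0.3, 4.2]
gripper_width: 1.004
grip_force: 1.9
```

{"method": "jog_arm", "body": {"rows": [[0,0.03,0.06,0,-1],[0,0.03,0.06,0,-1],[0,0.03,0.06,0,-1]]}}

```text
clock: 5.37
position: [0.4704, -0.0844, 0.0622]
eef_rot: [0.677, 0.736, 0.0, 0.0]
force: [-0.4, 0.4, 4.9]
gripper_width: 0.998
grip_force: 2.4
```

{"method": "jog_arm", "body": {"rows": [[0,0.02,0.03,0,-1],[0,0.02,0.03,0,-1],[0,0.02,0.03,0,-1]]}}

```text
clock: 5.62
position: [0.4709, -0.0843, 0.0614]
eef_rot: [0.677, 0.736, 0.0, 0.0]
force: [-1.1, -0.1, 6.5]
gripper_width: 1.004
grip_force: 2.7
```

{"method": "jog_arm", "body": {"rows": [[0,0.02,0.035,0,-1],[0,0.02,0.035,0,-1],[0,0.02,0.035,0,-1],[0,0.02,0.035,0,-1]]}}

```text
clock: 5.95
position: [0.4715, -0.0843, 0.0603]
eef_rot: [0.677, 0.736, 0.0, 0.0]
force: [-1.0, -0.7, 5.7]
gripper_width: 1.0
grip_force: 3.0
```

```bash
python3 -c "
from go import *
c=cam('wrist')
P=pts(c,[(u,v) for u in range(400,600,2) for v in range(200,420,2)])
h=(P[:,2]-.1218)*.866-(P[:,0]-.5251)*.5
m=(np.hypot(P[:,0]-.526,P[:,1]+.075)<.016)
hist=np.histogram(h[m],np.arange(-.02,.006,.001));print(hist[0]);go(.4685,-.0848,.069)
"
```

```text
[  0   0   0   0   0   4  41  38   9   7  75 381 506  73  12   7  17  23
  27  29  23  25  28  33  32]
pos [ 0.4715 -0.0843  0.0603] F [-1.95 -0.55  5.44] w 1.003 units [-0.01 -0.1  -0.29]
```

{"method": "jog_arm", "body": {"rows": [[0,-0.1,-0.18,0,-1],[0,-0.3,-0.5,0,-1],[0,-0.6,-1.04,0,-1],[0,-0.6,-1.1,0,-1],[0,-0.6,-1.2,0,-1]]}}

```text
clock: 6.42
position: [0.4528, -0.0857, 0.0968]
eef_rot: [0.677, 0.736, 0.0, 0.0]
force: [0.7, -0.5, -0.1]
gripper_width: 0.997
grip_force: 0.0
```

```bash
python3 -c "
from go import *
c=cam('wrist')
P=pts(c,[(u,v) for u in range(400,640,2) for v in range(200,420,2)])
h=(P[:,2]-.1218)*.866-(P[:,0]-.5251)*.5
m=(np.hypot(P[:,0]-.526,P[:,1]+.075)<.016)
hist=np.histogram(h[m],np.arange(-.02,.006,.001));print(hist[0]);go(.4636,-.1627,.0975)
"
```

```text
[  0   0   0   0   0   4  26  28   4   3   1   0   0   0   0   0   0   0
  34 400 693 184  15   0   0]
pos [ 0.4534 -0.0858  0.097 ] F [ 1.1  -0.58  0.34] w 0.999 units [-2.58  0.13 -0.01]
```

{"method": "jog_arm", "body": {"rows": [[-0.8,0,0,0,-1],[-1.7,0,0,0,-1],[-2.58,0.1,0,0,-1],[-2.58,0.13,0,0,-1],[-2.58,0.13,0,0,-1],[-2.58,0.13,0,0,-1]]}}

```text
clock: 6.97
position: [0.463, -0.162, 0.0956]
eef_rot: [0.677, 0.736, -0.0, -0.001]
force: [0.6, 0.2, 1.1]
gripper_width: 1.002
grip_force: 0.0
```

```bash
python3 -c "
from go import *
c=cam('wrist')
P=pts(c,[(u,v) for u in range(380,640,2) for v in range(150,480,2)])
h=(P[:,2]-.1301)*.866-(P[:,0]-.5252)*.5
m=(np.abs(h)<.003)&(P[:,1]<-.11);Q=P[m];print(m.sum(),h[m].mean(),Q.min(0).round(4),Q.max(0).round(4));go(.4736,-.162,.0802)
"
```

```text
1148 0.0009775737753131607 [ 0.5144 -0.1669  0.1229] [ 0.5353 -0.1263  0.1361]
pos [ 0.4629 -0.1617  0.0957] F [0.34 0.19 0.11] w 1.002 units [-0.04  0.35  0.52]
```

{"method": "jog_arm", "body": {"rows": [[0,0.1,0.16,0,-1],[0,0.2,0.32,0,-1],[0,0.23,0.4,0,-1],[0,0.23,0.4,0,-1],[0,0.23,0.4,0,-1]]}}

```text
clock: 7.43
position: [0.4703, -0.1615, 0.0838]
eef_rot: [0.677, 0.736, -0.0, -0.0]
force: [-0.1, 0.2, 0.5]
gripper_width: 1.001
grip_force: 0.0
```

{"method": "jog_arm", "body": {"rows": [[0,0.03,0.06,0,-1],[0,0.03,0.06,0,-1],[0,0.03,0.06,0,-1]]}}

```text
clock: 7.68
position: [0.4714, -0.1618, 0.0824]
eef_rot: [0.677, 0.736, 0.0, -0.0]
force: [0.9, 0.7, 0.1]
gripper_width: 1.005
grip_force: 0.0
```

{"method": "jog_arm", "body": {"rows": [[0,0.03,0.06,0,-1],[0,0.03,0.06,0,-1],[0,0.03,0.06,0,-1]]}}

```text
clock: 7.93
position: [0.4722, -0.1618, 0.0805]
eef_rot: [0.677, 0.736, -0.0, -0.0]
force: [0.3, 0.3, 0.5]
gripper_width: 1.0
grip_force: 0.0
```

{"method": "jog_arm", "body": {"rows": [[0,0.03,0.06,0,-1],[0,0.03,0.06,0,-1],[0,0.03,0.06,0,-1]]}}

```text
clock: 8.18
position: [0.4733, -0.1618, 0.0788]
eef_rot: [0.677, 0.736, 0.0, 0.0]
force: [-1.2, 0.1, 1.4]
gripper_width: 1.001
grip_force: 1.1
```

{"method": "jog_arm", "body": {"rows": [[0,0.03,0.06,0,-1],[0,0.03,0.06,0,-1],[0,0.03,0.06,0,-1]]}}

```text
clock: 8.43
position: [0.4743, -0.1617, 0.077]
eef_rot: [0.677, 0.736, 0.0, 0.0]
force: [-0.7, -1.0, 3.1]
gripper_width: 0.998
grip_force: 1.7
```

{"method": "jog_arm", "body": {"rows": [[0,0.03,0.06,0,-1],[0,0.03,0.06,0,-1],[0,0.03,0.06,0,-1]]}}

```text
clock: 8.68
position: [0.4752, -0.1616, 0.0752]
eef_rot: [0.677, 0.736, 0.0, 0.0]
force: [-1.5, -0.8, 4.7]
gripper_width: 1.001
grip_force: 2.1
```

{"method": "jog_arm", "body": {"rows": [[0,0.03,0.06,0,-1],[0,0.03,0.06,0,-1],[0,0.03,0.06,0,-1]]}}

```text
clock: 8.93
position: [0.4762, -0.1616, 0.0735]
eef_rot: [0.677, 0.736, 0.0, 0.0]
force: [-1.4, -0.9, 5.7]
gripper_width: 0.996
grip_force: 2.6
```

One more millimetre or so, check the depth, then release.

{"method": "jog_arm", "body": {"rows": [[0,0.025,0.043,0,-1],[0,0.025,0.043,0,-1],[0,0.025,0.043,0,-1],[0,0.025,0.043,0,-1]]}}

```text
clock: 9.27
position: [0.4769, -0.1615, 0.0723]
eef_rot: [0.677, 0.736, 0.0, 0.0]
force: [-1.9, 0.6, 5.7]
gripper_width: 0.999
grip_force: 3.0
```

```bash
python3 -c "
from go import *
c=cam('wrist')
P=pts(c,[(u,v) for u in range(380,640,2) for v in range(150,480,2)])
h=(P[:,2]-.1301)*.866-(P[:,0]-.5252)*.5
m=(abs(P[:,0]-.527)<.008)&(P[:,1]<-.13)
print(np.histogram(h[m],np.arange(-.02,.006,.001))[0]);go(.4636,-.1627,.0975)
"
```

```text
[ 15  17  16  11   9   4   0   0   0   3  32 126 375 234  16   3   5   9
  15  13  10  16  17  20   8]
pos [ 0.4769 -0.1616  0.0723] F [-0.61 -0.35  6.14] w 1.003 units [-0.   -0.45 -0.84]
```

{"method": "jog_arm", "body": {"rows": [[0,-0.1,-0.18,0,-1],[0,-0.3,-0.5,0,-1],[0,-0.6,-1.04,0,-1],[0,-0.8,-1.1,0,-1],[1,-0.9,-1.1,0,-1],[2,-1,-1.1,0,-1],[3,-1,-1,0,-1],[4,-1,-0.8,0,-1],[5.1,-1,-0.7,0,-1],[5.1,-1,-0.7,0,-1],[5.1,-1,-0.7,0,-1]]}}

```text
clock: 10.23
position: [0.4329, -0.0102, 0.0928]
eef_rot: [0.676, 0.737, -0.0, -0.0]
force: [0.5, -0.5, -0.3]
gripper_width: 0.999
grip_force: 0.0
```

```bash
python3 -c "
from go import *
c=cam('wrist')
P=pts(c,[(u,v) for u in range(380,640,2) for v in range(150,480,2)])
h=(P[:,2]-.1257)*.866-(P[:,0]-.518)*.5
m=(np.abs(h)<.003)&(P[:,1]>-.03)&(P[:,1]<.03);Q=P[m];print(m.sum(),h[m].mean(),Q.min(0).round(4),Q.max(0).round(4));go(.4514,-.0083,.0903)
"
```

```text
2689 0.0004945819868574479 [ 0.4989 -0.0214  0.1126] [0.5376 0.0214 0.1365]
pos [ 0.4335 -0.0111  0.093 ] F [ 1.17 -0.01 -0.87] w 1.001 units [0.04 0.6  0.09]
```

{"method": "jog_arm", "body": {"rows": [[0.03,0.3,0,0,-1],[0.03,0.6,0.09,0,-1],[0.03,0.7,0.26,0,-1],[0.03,0.83,0.49,0,-1],[0.03,0.83,0.49,0,-1],[0.03,0.83,0.49,0,-1]]}}

```text
clock: 10.78
position: [0.4582, -0.0088, 0.0775]
eef_rot: [0.677, 0.736, -0.001, -0.001]
force: [0.2, -0.3, -0.3]
gripper_width: 1.001
grip_force: 0.0
```

{"method": "jog_arm", "body": {"rows": [[0,0.03,0.06,0,-1],[0,0.03,0.06,0,-1],[0,0.03,0.06,0,-1]]}}

```text
clock: 11.03
position: [0.4595, -0.0084, 0.0765]
eef_rot: [0.677, 0.736, -0.0, -0.0]
force: [-0.6, -0.8, -0.0]
gripper_width: 0.998
grip_force: 0.0
```

{"method": "jog_arm", "body": {"rows": [[0,0.03,0.06,0,-1],[0,0.03,0.06,0,-1],[0,0.03,0.06,0,-1]]}}

```text
clock: 11.28
position: [0.4605, -0.0083, 0.0748]
eef_rot: [0.677, 0.736, 0.0, 0.0]
force: [-0.5, 1.2, 0.4]
gripper_width: 1.001
grip_force: 0.0
```

{"method": "jog_arm", "body": {"rows": [[0,0.03,0.06,0,-1],[0,0.03,0.06,0,-1],[0,0.03,0.06,0,-1]]}}

```text
clock: 11.53
position: [0.4615, -0.0082, 0.073]
eef_rot: [0.677, 0.736, 0.0, 0.0]
force: [-0.6, 0.2, 1.7]
gripper_width: 1.002
grip_force: 0.7
```

{"method": "jog_arm", "body": {"rows": [[0,0.03,0.06,0,-1],[0,0.03,0.06,0,-1],[0,0.03,0.06,0,-1]]}}

```text
clock: 11.78
position: [0.4625, -0.0082, 0.0712]
eef_rot: [0.677, 0.736, 0.0, 0.0]
force: [-0.5, -0.5, 2.1]
gripper_width: 0.995
grip_force: 1.3
```

{"method": "jog_arm", "body": {"rows": [[0,0.03,0.06,0,-1],[0,0.03,0.06,0,-1],[0,0.03,0.06,0,-1]]}}

```text
clock: 12.03
position: [0.4635, -0.0081, 0.0694]
eef_rot: [0.677, 0.736, 0.0, 0.0]
force: [-0.9, 0.9, 4.2]
gripper_width: 0.996
grip_force: 1.8
```

{"method": "jog_arm", "body": {"rows": [[0,0.03,0.06,0,-1],[0,0.03,0.06,0,-1],[0,0.03,0.06,0,-1]]}}

```text
clock: 12.28
position: [0.4645, -0.008, 0.0676]
eef_rot: [0.677, 0.736, 0.0, 0.0]
force: [-0.2, -0.3, 4.4]
gripper_width: 1.001
grip_force: 2.3
```

{"method": "jog_arm", "body": {"rows": [[0,0.03,0.05,0,-1],[0,0.03,0.05,0,-1],[0,0.03,0.05,0,-1]]}}

```text
clock: 12.53
position: [0.4653, -0.008, 0.0662]
eef_rot: [0.677, 0.736, 0.0, 0.0]
force: [-1.6, -0.3, 5.5]
gripper_width: 1.0
grip_force: 2.7
```

```bash
python3 -c "
from go import *
c=cam('wrist')
P=pts(c,[(u,v) for u in range(380,640,2) for v in range(150,480,2)])
h=(P[:,2]-.1257)*.866-(P[:,0]-.518)*.5
m=(abs(P[:,0]-.522)<.012)&(abs(P[:,1])<.016)
print(np.histogram(h[m],np.arange(-.02,.006,.001))[0]);go(.4636,-.1627,.0975)
"
```

```text
[  0   0   0   0   0   0   0   0   0   0   2  24 261 488 116   5   6   5
   6  10  11   5   9   8  13]
pos [ 0.4653 -0.008   0.0662] F [-1.29 -0.43  6.15] w 1.001 units [-5.13 -0.49 -1.04]
```

{"method": "jog_arm", "body": {"rows": [[0,0.02,0.03,0,-1],[0,0.02,0.03,0,-1],[0,0,0,0,-1],[0,-0.3,-0.5,0,-1],[0,-0.6,-1.04,0,-1],[0,-1,-1.8,0,-1],[1,-1.2,-3,0,-1],[2,-1,-4,0,-1],[3,-0.5,-5,0,-1],[3.6,0,-5.5,0,-1],[3.6,0,-5.5,0,-1],[3.6,0,-5.5,0,-1]]}}

```text
clock: 13.58
position: [0.4569, 0.1008, 0.2319]
eef_rot: [0.676, 0.737, 0.001, 0.001]
force: [-0.4, -0.5, -0.4]
gripper_width: 0.999
grip_force: 0.0
```

```bash
python3 -c "
from go import *
c=cam('wrist');save(c,'w3')
go(.507,.107,.2)
V,U=np.mgrid[0:480,0:640];P=pts(c,np.c_[U.ravel(),V.ravel()])
m=(P[:,2]>.128)&(P[:,2]<.15)&(P[:,1]>.07)&(P[:,1]<.15)&(abs(P[:,0]-.507)<.025);Q=P[m]
print(m.sum(),Q.min(0).round(4),Q.max(0).round(4),np.median(Q,0).round(4))
for y in (.08,.09,.1,.11,.12,.13):
    q=Q[abs(Q[:,1]-y)<.005]
    if len(q):print(y,len(q),np.percentile(q,[3,97],axis=0).round(4)[:,0],np.median(q[:,2]))
"
```

```text
pos [0.4554 0.0998 0.2305] F [0.01 0.52 0.18] w 0.997 units [0.09 1.74 1.02]
1229 [0.4976 0.079  0.1281] [0.5091 0.1429 0.1393] [0.5026 0.1132 0.1369]
0.08 102 [0.501  0.5087] 0.13691425252636288
0.09 174 [0.5006 0.5082] 0.13698191472039875
0.1 183 [0.5    0.5077] 0.1369691597532703
0.11 191 [0.4994 0.5072] 0.13699923148289667
0.12 195 [0.4988 0.5065] 0.13685582021813952
0.13 200 [0.4982 0.5058] 0.13699330491924588
```

View pics/w3.png

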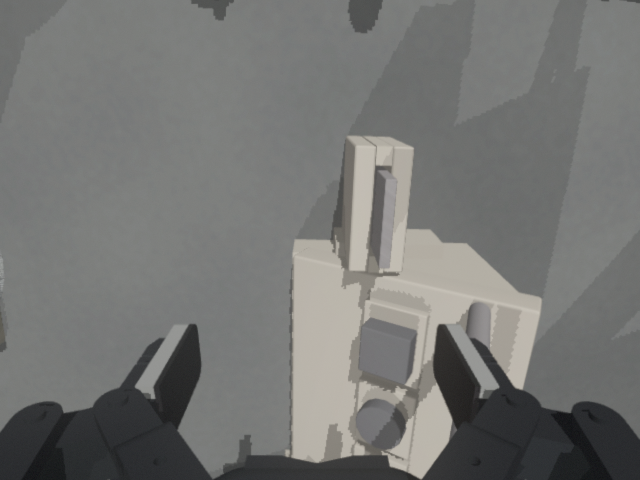

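The plate's top edge runs from about (388,170) to (383,268), standing clear in its holder. The open fingers straddle that line once the tool moves +x. Measured top centre is (0.503, 0.111, 0.137), which matches the holder height plus 36 mm.

{"method": "jog_arm", "body": {"rows": [[0.1,0.8,0,0.1,-1],[0.17,1.64,0,0.2,-1],[0.17,1.64,1,0.2,-1],[0.17,1.64,2,0.2,-1],[0.17,1.64,3,0.2,-1],[0.17,1.64,3,0.2,-1],[0.17,1.64,3,0.2,-1],[0.17,1.64,3,0.2,-1]]}}

```text
clock: 14.3
position: [0.5045, 0.1082, 0.1414]
eef_rot: [0.684, 0.73, -0.0, -0.0]
force: [-0.6, 0.1, 1.1]
gripper_width: 0.995
grip_force: 0.0
```

```bash
python3 -c "
from go import *
go(.504,.109,.08);print(env.state()['eef_rot'])
c=cam('wrist');T=np.array(c['T_tool_cam']);V,U=np.mgrid[0:480,0:640];uv=np.c_[U.ravel(),V.ravel()];P=pts(c,uv)
m=(P[:,2]>.128)&(P[:,2]<.15)&(P[:,1]>.07)&(P[:,1]<.15)&(abs(P[:,0]-.503)<.012);Q=P[m]
t=(rays(c,uv[m])*c['depth'].ravel()[m][:,None])@T[:3,:3].T+T[:3,3]
print(m.sum(),'tool x',np.percentile(t[:,0],[1,99]).round(4),'tool y',np.percentile(t[:,1],[2,98]).round(4),'z',np.median(t[:,2]).round(4),np.polyfit(t[:,0],t[:,1],1).round(3))
"
```

```text
pos [0.5045 0.1082 0.1414] F [-0.61  0.11  1.1 ] w 0.995 units [ 0.03 -0.01  2.05]
[ 6.83762829e-01  7.29704220e-01 -3.22347224e-04 -2.02087511e-04]
2087 tool x [-0.0286  0.0345] tool y [-0.0045  0.0031] z 0.0043 [ 0.004 -0.001]
```

{"method": "jog_arm", "body": {"rows": [[0,0,0.7,0,-1],[0,0,1.4,0,-1],[0,0,2,0,-1],[0,0,2,0,-1],[0,0,2,0,-1]]}}

```text
clock: 14.77
position: [0.505, 0.1088, 0.082]
eef_rot: [0.683, 0.73, 0.0, 0.0]
force: [-0.4, 0.2, -0.0]
gripper_width: 1.002
grip_force: 0.0
```

{"method": "jog_arm", "body": {"rows": [[0,0,0,0,1],[0,0,0,0,1],[0,0,0,0,1],[0,0,0,0,1],[0,0,0,0,1],[0,0,0,0,1],[0,0,0,0,1],[0,0,0,0,1],[0,0,0,0,1],[0,0,0,0,1]], "grip_force": 40}}

```text
clock: 15.6
position: [0.5051, 0.1089, 0.0814]
eef_rot: [0.684, 0.73, 0.0, 0.0]
force: [0.3, 0.2, 5.2]
gripper_width: 0.08
grip_force: 43.5
```

{"method": "jog_arm", "body": {"rows": [[0,0,-0.3,0,1],[0,0,-0.6,0,1],[0,0,-0.9,0,1],[0,0,-1.2,0,1],[0,0,-1.5,0,1],[0,0,-1.8,0,1],[0,0,-2.1,0,1],[0,0,-2.4,0,1],[0,0,-2.6,0,1],[0,0,-2.6,0,1],[0,0,-2.6,0,1],[0,0,-2.6,0,1]]}}

```text
clock: 16.6
position: [0.5051, 0.1089, 0.1593]
eef_rot: [0.683, 0.73, 0.0, 0.0]
force: [2.8, 0.3, 1.9]
gripper_width: 0.081
grip_force: 43.2
```

{"method": "jog_arm", "body": {"rows": [[0,0,0,0,-1],[0,0,0,0,-1],[0,0,0,0,-1],[0,0,0,0,-1],[0,0,0,0,-1],[0,0,0,0,-1]]}}

```text
clock: 17.1
position: [0.5044, 0.1088, 0.1589]
eef_rot: [0.683, 0.73, -0.0, -0.0]
force: [-0.2, -0.1, -0.5]
gripper_width: 0.921
grip_force: 0.0
```

{"method": "jog_arm", "body": {"rows": [[0,0,-0.7,0,-1],[0,0,-1.7,0,-1],[0,0,-2.8,0,-1],[0,0,-3.5,0,-1],[0,0,-3.5,0,-1],[0,0,-3.5,0,-1]]}}

```text
clock: 17.6
position: [0.5053, 0.109, 0.2652]
eef_rot: [0.683, 0.73, 0.001, 0.001]
force: [-1.2, -0.9, -0.4]
gripper_width: 0.996
grip_force: 0.0
```

```bash
python3 -c "
from go import *
go(.504,.109,.08)
c=cam('scene');save(c,'s3');V,U=np.mgrid[150:300,300:420];P=pts(c,np.c_[U.ravel(),V.ravel()])
m=(abs(P[:,1]-.11)<.03)&(abs(P[:,0]-.504)<.02)&(P[:,2]<.255);print(m.sum(),P[m][:,2].max())
c=cam('wrist');V,U=np.mgrid[0:480,0:640];P=pts(c,np.c_[U.ravel(),V.ravel()])
m=(abs(P[:,1]-.11)<.035)&(abs(P[:,0]-.504)<.012)&(P[:,2]>.13);print(m.sum(),np.percentile(P[m][:,2],[10,50,90]))
for n,x,y,z in(('sq',.518,-.001,.1257),('ro',.525,-.0775,.1218),('lo',.5252,-.1557,.131)):
    h=(P[:,2]-z)*.866-(P[:,0]-x)*.5;m=(abs(P[:,0]-x)<.006)&(abs(P[:,1]-y)<.01);print(n,m.sum(),np.median(h[m]) if m.any() else '')
"
```

```text
pos [0.5053 0.109  0.2652] F [-1.25 -0.91 -0.43] w 0.996 units [ 0.   -0.06  6.17]
843 0.2182415307338561
4271 [0.21407256 0.37299134 0.3779374 ]
sq 269 0.0007662938904139122
ro 214 0.0002835424513066542
lo 0
```

View pics/s3.png

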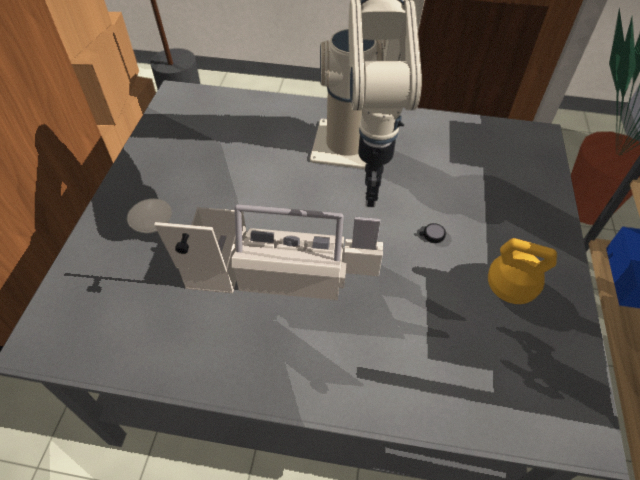

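The plate stands raised at (366,233), with its top at about 0.215 m, roughly 78 mm up. The gripper is clear above it, the keys look up, and the other items are where they were.

```bash
python3 -c "
from workcell import env
print(env.sign_off())"
```

```text
the job is handed in; nothing more can be done
None
```

I entered the code (round, long, square), drew the lock plate up about 78 mm and released it, and handed the job in after 17.6 s of robot time; the hand-in returned no verdict, and I didn't re-measure the long key's spring-back.

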